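# Clear the scoop off the bean bin, then hold the lid half open

## Robot

A 6-joint arm with a two-finger parallel gripper is mounted at the origin on the work surface. World frame = base frame: x ahead of the robot, y to its left, z up, the work surface at z = 0. Lengths are in m, angles in rad, forces in N, time in s.
With the tool pointing down it reaches from about 0.275 to 0.875 m from the base axis. Payload 12.5 kg.
Tool frame: the origin (TCP) lies at the very end of the fingers, on their centre line; the grasp point (between the pads) lies behind it (robot.grip_point_offset is the z of the grasp point in the tool frame, in m); z points along the fingers, y is the line along which they close (so a half turn about z gives the same grasp; the last joint's range is limited). The gripper opens to 85 mm and grips with 20 to 120 N. Pads are 22 mm wide; open, the fingers measure 114 mm over their backs; the gripper's body (76 mm by 85 mm) begins 54 mm behind the grasp point. The pads swing forward as they close: fully open they stand 13 mm farther back than shut.
Start: joints at [-0.085, 0.351, 1.652, -0, 1.139, -0.085], TCP at [0.55, 0, 0.231] pointing down, gripper open.
Joint ranges: [-2.75, 2.75], [-0.79, 2.1], [0.01, 2.65], [-1.57, 4.71], [0.07, 3.14], [-2.87, 2.87]. Speed limits (rad/s): [2.22, 2.22, 2.79, 3.14, 3.14, 3.14].

## Interface

Orientations are given as a unit quaternion [x, y, z, w].
In Python, from bench import robot gives the robot as it stands.
- The arm moves only by the shell command python3 -m jog 'ROWS'. ROWS is JSON, one flat list of numbers, 7 for each row, row after row: the shift along the tool's x, y, z in cm, then the turn, a rotation vector about the tool's x, y, z in units of 8 degrees (1.0 is 8 degrees), then the gripper command: -1 is shut, 1 is fully open, values between are in proportion. In form: [x, y, z, wx, wy, wz, claw, x, y, z, wx, wy, wz, claw, ...]. A call has 1 to 10 rows; each row shifts and turns the commanded pose from where the row before left it, along the tool's axes as they then stand; what a row does not reach is not made up. A row lasts 1/8 s, in which the tool goes at most 62.5 mm and 10.7 degrees, less where a joint would pass 70% of its speed; a pose out of reach is approached as far as the arm can. A call with a gripper value outside its range is refused whole. The fingers move at their own pace and stop on an object; the grip force is fixed at half the most. Time passes only in rows, so rows that do not move let the fingers close. It gives the time, the measured TCP pose, the force, the opening and the grip force at its end, in the units of the state.
- robot.sense(): the state, without advancing time (a new reading comes with each control period).
- robot.read_camera(name): name is "scene" or "side" or "wrist"; returns (picture, depth): 384x512x3 uint8, red, green, blue; 384x512 float32, m along the optical axis (not along the pixel's ray), 0 where there is no reading.
- robot.calibration(name): a dict with "mtx" (3x3 intrinsics, pixels), "eye" and "attitude" of the camera in the world. Camera axes: x right, y down, z forward; pixel columns grow to the right and rows downward; lengths in m; the calibration is good to about 2 mm. A picture is of the moment at which its call begins: read the wrist's pose just before it. calibration takes no time and is no camera call; for the wrist camera it gives the pose at the moment of the call.
- robot.finish_job(): hands the job in; it is judged then, once.
The state is a dict: "time": time; "joint_positions": joint angles; "qvel": joint speeds; "effort": joint torques, N m; "tool_pos": TCP position; "orientation": TCP orientation; "contact_force": force on the tool from outside, world axes, zero at the start; "ft_torque": the same for the moment, N m; "gripper_width": finger opening in m; "grasp_force": force on a finger pad.
Only numpy, scipy, OpenCV 4.12 (cv2) and the standard library are available. Lean on these libraries where they do the work, as an engineer would, in place of code of your own. Each camera call takes 0.05 s, during which the arm holds its last target. There are 200 camera calls.

## Task

I want to load the bean bin from my side of the cart: first take the wooden-handled scoop off its lid and lay it (do not drop it) flat in the black tray, on the free side next to the grey-handled scoop and pointing the same way. Then lift the bin's self-closing lid by its red knob and hold it 50 degrees open, within about 7 degrees; finish while still holding it there with the fingers, because it springs shut if let go. Leave the other coffee things and the grey scoop where they are.

Things in the scene. Friction and masses are not known exactly. Their poses are not given: they have to be found in the camera images.
- bin: Blue open-topped plastic bin, 170 (x) x 200 (y) x 110 mm high, fixed to the cart. Origin: centre of its underside. Its x axis points from the hinge side (nearest the robot) to the far side, where the lid's free edge is; y runs along the hinge. It may stand left or right of the tray.
- lid (a joint): Angle of the bin's white lid, rad: 0 shut (level), growing as the free far edge rises; stop at 1.45. 50 degrees is 0.873. The lid weighs 0.2 to 0.33 kg and has a light closing spring: it always falls shut when let go; raising it takes about 2 to 4 N at the knob.
- lid_hinge (a point): Point on the hinge axis, middle of the bin's near (-x) top edge, 110 mm above the cart; the axis runs along the bin's y. The lid is a flat plate 8 mm thick above this point, 206 mm wide, reaching to 173 mm from the hinge.
- lid_knob (a point): Centre of the red knob on the lid, near its free edge: a bar 34 mm long and 20 mm in diameter lying along the bin's y, on a 14 mm square stem. When the lid is shut it is 150 mm from the hinge (bin's +x) and 46 mm above it (38 mm above the lid's top face). It turns with the lid about the hinge. Pinched across its flat ends (fingers closing along the bin's y) it can pivot between the fingers as the lid rises.
- scoop_mid (a point): Coffee scoop with pale wooden handle and steel bowl, 157 mm long, 35 to 70 g, lying flat on the shut lid at the start. The point is the grasp point: on the handle, near the centre of mass, half-way up (7.5 mm above the underside). x axis points along the scoop to its bowl, z up when it lies flat. The handle is 14 mm wide, 15 mm high, from x = -85 to +30 mm; the bowl is centred at x = +50 mm, 44 mm across, 22 mm high.
- scoop_bowl (a point): Centre of the bowl of the wooden-handled scoop, 50 mm along its x from scoop_mid and at the same height.
- tray: Shallow black tray, 240 (x, long) x 150 (y) mm outside, fixed to the cart. Origin: centre of its underside. Inner floor 4 mm above the origin, rim 12 mm high, walls 4 mm. The half with y > 0 is free; the grey-handled scoop lies in the half with y < 0, about 35 mm from the centre line, bowl towards tray +x.
- dark_scoop_mid (a point): The grey-handled scoop that already lies in the tray, same shape and axes as the wooden one. Do not shift it.
- kettle: Copper kettle with a spout and wooden handle, 156 mm across, 146 mm high. Origin: centre of underside. Leave alone.
- grinder: Aluminium hand grinder, 50 mm across, 204 mm high with its crank. Origin: centre of underside. Leave alone.
- dripper: Clear glass cone dripper on a wooden disc, 110 mm across, 85 mm high. Origin: centre of underside. Leave alone.
- mug: Tall blue ceramic mug, 80 mm across, 130 mm high. Origin: centre of underside. Leave alone.
- tin: Pale jar with a wooden cap, 90 mm across, 130 mm high. Origin: centre of underside. Leave alone.
Not all that is in view belongs to the job. What is shaped like the part that bears scoop_mid but turquoise or yellow is not meant.

How it is judged:
By the outcome, as a careful person would: the job done as asked, in the order asked, and still so for the second after the job is handed in, while the arm keeps its last pose, push and grip.
It also fails if it takes over 51 s, if anything falls off the work surface, if the arm or the gripper's body presses on something with over 40 N, if the wrist force passes 120 N, or if a joint passes its speed limit or range.

## Working session

There is one attempt and no reset: what is moved stays moved. The work goes in short steps, Python scripts to look and compute and a shell command to move; the robot and the scene stay as the last step left them, time stands still between calls to the robot, and variables do not carry over. Pictures are saved under pics/ and viewed, at most 10 in all, crops included, and the job is handed in when it is done.

```bash
ls; mkdir -p pics; cat > h.py <<'E'
import numpy as np, cv2
from scipy.spatial.transform import Rotation as R
from bench import robot
def att(c):
    a=np.array(c["attitude"],float)
    return a if a.shape==(3,3) else R.from_quat(a).as_matrix()
def grab(name,tag):
    c=robot.calibration(name); p,d=robot.read_camera(name)
    cv2.imwrite(f"pics/{tag}.png",p[:,:,::-1]); np.savez(f"pics/{tag}.npz",p=p,d=d,K=c["mtx"],e=c["eye"],A=att(c))
def load(tag): return np.load(f"pics/{tag}.npz")
def pt(tag,u,v,r=1):
    f=load(tag); w=f["d"][v-r:v+r+1,u-r:u+r+1]; z=np.median(w[w>0]); 
    return f["e"]+f["A"]@(np.linalg.inv(f["K"])@[u,v,1])*z
def ray(tag,u,v):
    f=load(tag); d=f["A"]@np.linalg.inv(f["K"])@[u,v,1]; return f["e"],d/np.linalg.norm(d)
def onz(tag,u,v,z):
    e,d=ray(tag,u,v); return e+d*(z-e[2])/d[2]
def tri(a,b):
    (e1,d1),(e2,d2)=ray(*a),ray(*b)
    s=np.linalg.lstsq(np.c_[d1,-d2],e2-e1,rcond=None)[0]
    p,q=e1+s[0]*d1,e2+s[1]*d2; return (p+q)/2,np.linalg.norm(p-q)
E
python3 - <<'E'
from h import *
np.set_printoptions(precision=4,suppress=True)
print(robot.sense(),robot.grip_point_offset)
for n in("scene","side","wrist"):
    grab(n,n+"0"); f=load(n+"0"); print(n,f["e"],f["A"].tolist(),f["K"][0])
a=cv2.imread("pics/scene0.png");b=cv2.imread("pics/side0.png");c=cv2.imread("pics/wrist0.png")
cv2.imwrite("pics/s0.png",cv2.resize(a,(800,600)))
E
```

```text
pics
{'time': 0.0, 'joint_positions': array([-0.0846,  0.3513,  1.6524, -0.    ,  1.1391, -0.0846]), 'qvel': array([-0.0004, -0.0005,  0.0012,  0.001 ,  0.0011, -0.0002]), 'effort': array([  0.0013, -50.6108, -29.1407,   0.    ,   0.0046,   0.    ]), 'tool_pos': array([0.5497, 0.0001, 0.2307]), 'orientation': array([ 0.7071,  0.7071, -0.0004, -0.0005]), 'contact_force': array([0.4107, 0.4419, 0.3101]), 'ft_torque': array([ 0.034 , -0.0379,  0.0265]), 'grasp_force': 0.0, 'gripper_width': 0.08537509910146054} -0.0187
scene [1.5813 0.3843 0.8894] [[-0.36804961638074046, 0.5215982528657697, -0.7697238092259888], [0.9297195450000602, 0.2177461646111905, -0.29699861185197035], [0.012690450223328098, -0.8249374948470296, -0.5650814826807158]] [348.0643   0.     253.7454]
side [ 0.3066 -0.7538  0.8979] [[0.9576282845242083, -0.20679967921853185, 0.20045438721648043], [-0.2879722430415833, -0.6767066714965146, 0.6775987514670523], [-0.0044783832821261305, -0.7066130294773945, -0.7075860164361345]] [353.6833   0.     251.3509]
wrist [0.5501 0.0797 0.3737] [[0.999999829901216, 0.0005216034921214607, 0.00026101213727742166], [0.0005773254562859658, -0.9488751567379508, -0.3156510789160193], [8.302322761511853e-05, 0.3156511759131059, -0.9488752964704146]] [301.6684   0.     256.8921]
```

View pics/s0.png

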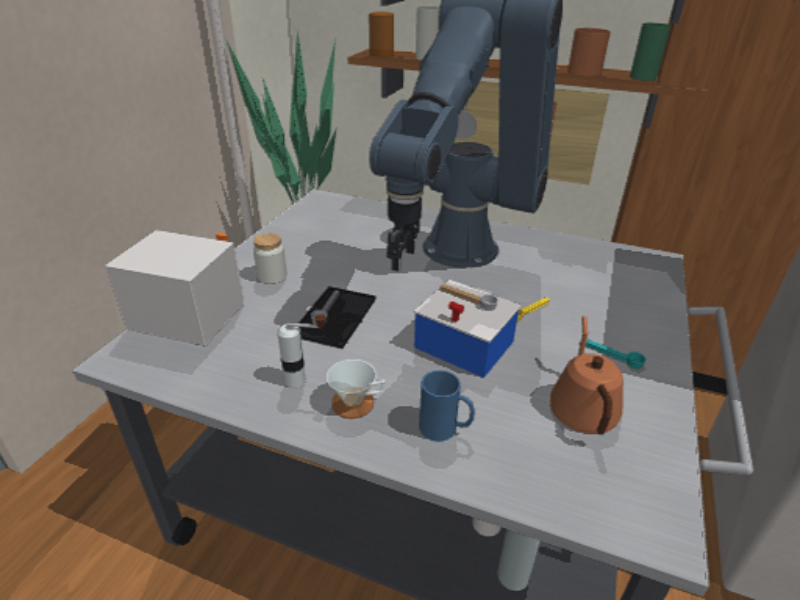

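View pics/side0.png

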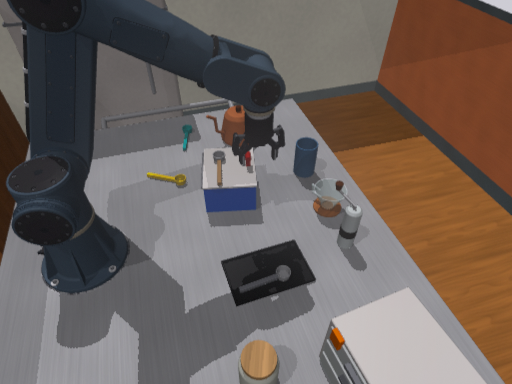

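The scene picture (800x600 scale) shows these candidates: the wooden scoop on the lid at (468,295), yellow decoy (533,310), turquoise decoy (615,353), and grey scoop in the tray (325,308). I choose the one on the lid, with the pale handle and steel bowl. In the side view it is at (220,168), the knob at (248,158) and the tray at (267,270). I'll check it close up.

```bash
python3 - <<'E'
from h import *
a=cv2.imread("pics/scene0.png");b=cv2.imread("pics/side0.png")
r=lambda im,x,y,w,h:cv2.resize(im[y:y+h,x:x+w],(400,300),interpolation=cv2.INTER_CUBIC)
# scene lid 100x75 (x4): origin (250,170); scene tray (180,170); side lid (190,135) ; side tray (217,235)
o=np.vstack([np.hstack([r(a,250,170,100,75),r(a,170,160,100,75)]),np.hstack([r(b,190,140,100,75),r(b,217,233,100,75)])])
cv2.imwrite("pics/c0.png",o)
E
```

```text
(no output)
```

View pics/c0.png

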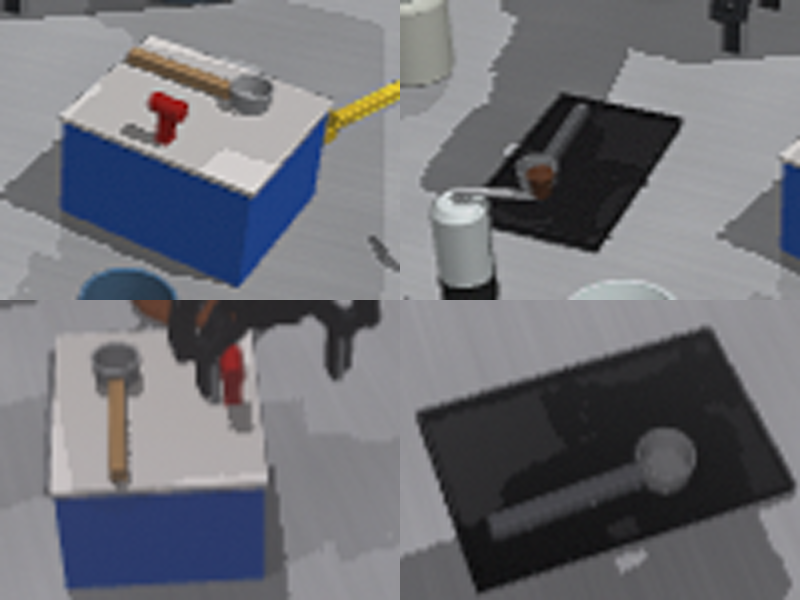

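The close crop confirms it: wooden handle, steel bowl, lying on the white lid beside the red knob. The grey scoop lies in the camera-near half of the tray in the side view, with the far (+y) half free. I'll triangulate from both views.

```bash
python3 - <<'E'
from h import *
np.set_printoptions(precision=4,suppress=True)
S="scene0";D="side0"
L=dict(tail=((283.2,183.2),(219.75,185)),bowl=((312.75,192.5),(218.75,155.5)),knob=((292,196.2),(248,158.75)),
l_mm=((287.5,179.5),(202.5,188)),l_pm=((265.5,200),(256.5,186.75)),l_mp=((333,196.2),(203.75,148.75)),
t_mm=((210.5,183.75),(236.5,305.5)),t_mp=((240.5,190),(221.5,261)),t_pp=((219.25,222.5),(295,240.5)))
for k,(a,b) in L.items():
    p,e=tri((S,*a),(D,*b)); print(k,p,round(e,4), pt(S,*map(round,a)),pt(D,*map(round,b)))
f=lambda n,u,v,z:print(n,onz(D,u,v,z))
f("t_pm rim",315.75,280.5,.012); f("dark bowl rim",217+(665-400)/4,233+155/4,.026); f("dark tail top",217+98/4,233+226/4,.019)
f("bowl",218.75,155.5,.14);f("tail",219.75,185,.133)
f("yellow bowl",180,180,.02)
E
```

```text
tail [0.4408 0.0673 0.1217] 0.0091 [0.447  0.0717 0.1307] [0.4437 0.0618 0.1214]
bowl [0.4708 0.1979 0.1321] 0.0027 [0.4547 0.1968 0.125 ] [0.4739 0.2066 0.1213]
knob [0.555  0.1353 0.1498] 0.0102 [0.5624 0.1408 0.1608] [0.5547 0.1213 0.1551]
l_mm [0.3882 0.0736 0.1132] 0.0005 [0.3969 0.0783 0.1172] [0.3875 0.0809 0.1064]
l_pm [0.5561 0.0357 0.1081] 0.0042 [0.556  0.0395 0.1105] [0.5874 0.1351 0.0052]
l_mp [0.4329 0.2731 0.1123] 0.0018 [0.271  0.2567 0.0027] [0.4322 0.2656 0.1178]
t_mm [ 0.3968 -0.2909  0.004 ] 0.0059 [ 0.3987 -0.2894  0.0056] [ 0.3972 -0.2931  0.0014]
t_mp [ 0.3917 -0.1404  0.0057] 0.0034 [ 0.3854 -0.1441  0.0018] [ 0.3936 -0.1459  0.0107]
t_pp [ 0.6321 -0.1297  0.0025] 0.0056 [ 0.6254 -0.1313  0.001 ] [ 0.6342 -0.1309  0.0032]
t_pm rim [ 0.6337 -0.289   0.012 ]
dark bowl rim [ 0.5514 -0.2431  0.026 ]
dark tail top [ 0.4227 -0.2591  0.019 ]
bowl [0.4697 0.1863 0.14  ]
tail [0.4409 0.0499 0.133 ]
yellow bowl [0.3273 0.2373 0.02  ]
```

```bash
python3 -m jog '[4.5,-2.4,-2,0,0,0,1, 5,-2.4,-1.5,0,0,0,1, 4.5,-2.2,-1.5,0,0,0,1, 0,0,0,0,0,1.2,1, 0,0,0,0,0,0.4,1, 0,0,0,0,0,0,1]'; python3 - <<'E'
from h import *
s=robot.sense();print(s["time"],s["tool_pos"],s["orientation"])
grab("wrist","w1"); a=cv2.imread("pics/w1.png"); cv2.imwrite("pics/w1b.png",cv2.resize(a,(800,600)))
E
```

```text
time: 0.9
tool_pos: [0.4798, 0.1401, 0.2812]
orientation: [0.781, 0.624, -0.0, -0.0]
contact_force: [0.4, 0.2, -0.5]
gripper_width: 0.0854
grasp_force: 0.0
0.9 [0.47983358 0.14009983 0.2811637 ] [ 7.81308086e-01  6.24145533e-01 -1.41838813e-04 -9.37950404e-05]
```

View pics/w1b.png

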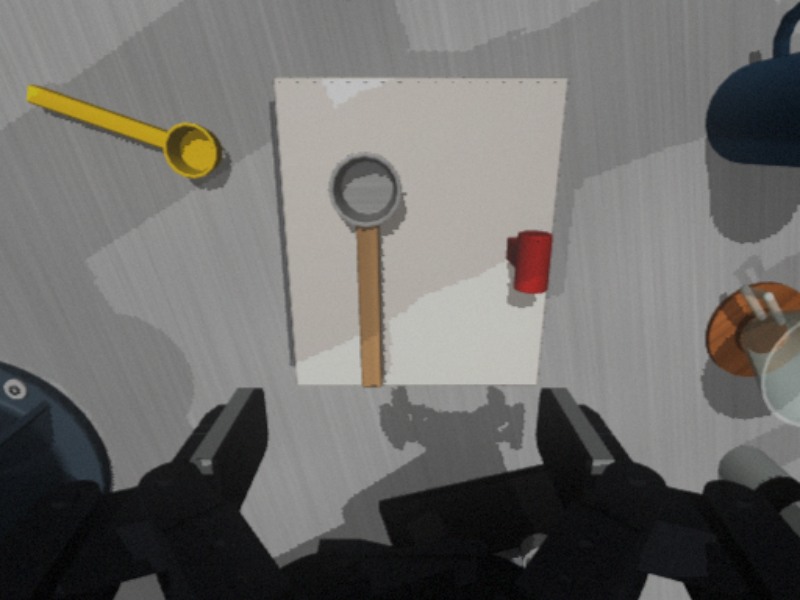

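The wrist view (1.5625x scale) shows the scoop with its bowl at (366,190), handle top running (369,228)–(372,386), the knob at (533,262), and the lid corners at (275,79), (567,79), (537,383) and (298,384). The lid and scoop are square to the tool.

```bash
python3 - <<'E'
from h import *
np.set_printoptions(precision=4,suppress=True)
k=1.5625; W="w1"
def px(u,v): return u/k-.18,v/k-.18
for n,(u,v) in dict(bowlrim=(366,190),hstart=(369,240),hmid=(370,310),htail=(372,380),knob=(533,262),c_mp=(275,79),c_pp=(567,79),c_pm=(537,383),c_mm=(298,384),lidtop=(450,250)).items():
    a=px(u,v); print(n,pt(W,*map(round,a)))
    if n=="knob": print("  tri",tri((W,*a),("scene0",292,196.2)))
    if n=="bowlrim": print("  tri",tri((W,*a),("scene0",312.75,192.5)))
    if n=="htail": print("  tri",tri((W,*px(372,386)),("scene0",283.2,183.2)),onz(W,*a,.133))
    if n[0]=="c": print("  onz",onz(W,*a,.118))
E
```

```text
bowlrim [0.47   0.1948 0.1206]
  tri (array([0.471 , 0.1971, 0.1335]), np.float64(0.003402067503117481))
hstart [0.4656 0.1656 0.1328]
hmid [0.4554 0.1203 0.1333]
htail [0.4441 0.0701 0.1335]
  tri (array([0.4427, 0.0679, 0.1293]), np.float64(0.008087511495667502)) [0.4439 0.0699 0.133 ]
knob [0.5563 0.1381 0.1654]
  tri (array([0.5579, 0.138 , 0.1573]), np.float64(0.003747470780802968))
c_mp [0.433  0.2688 0.1178]
  onz [0.4328 0.2685 0.118 ]
c_pp [0.6414 0.2356 0.0018]
  onz [0.6016 0.2304 0.118 ]
c_pm [ 0.5812 -0.0376  0.0009]
  onz [0.5576 0.0333 0.118 ]
c_mm [0.3882 0.0705 0.1183]
  onz [0.3877 0.071  0.118 ]
lidtop [0.5146 0.1441 0.1183]
```

```bash
python3 -m jog '[0.5,-2,3,0,0,0,1, 0,0,4,0,0,0,1, 0,0,4,0,0,0,1, 0,0,2.5,0,0,0,1, 0,0,1.5,0,0,0,1, 0,0,0.5,0,0,0,1, 0,0,0,0,0,0,1, 0,0,0,0,0,0,1]'; python3 - <<'E'
from h import *
grab("wrist","w2"); grab("side","d2"); a=cv2.imread("pics/w2.png"); b=cv2.imread("pics/d2.png")[110:260,140:340]
cv2.imwrite("pics/w2b.png",np.hstack([cv2.resize(a,(400,300)),cv2.resize(b,(400,300))]))
E
```

```text
time: 1.95
tool_pos: [0.4621, 0.1494, 0.1271]
orientation: [0.781, 0.624, 0.001, 0.0]
contact_force: [-0.2, -0.0, 0.1]
gripper_width: 0.0851
grasp_force: 0.0
```

View pics/w2b.png

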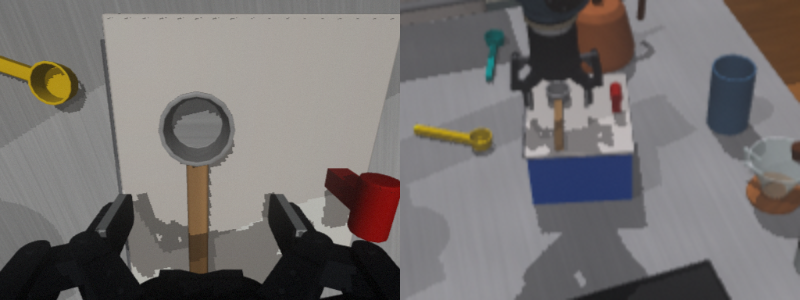

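The fingers at x=122 and 275 straddle the handle at x≈199, with the bowl clear ahead at (197,128) and the knob clear at right. I'll lower 6 mm, close, then lift.

```bash
python3 -m jog '[0,0,0.6,0,0,0,1, 0,0,0,0,0,0,0, 0,0,0,0,0,0,-1, 0,0,0,0,0,0,-1, 0,0,0,0,0,0,-1, 0,0,0,0,0,0,-1, 0,0,0,0,0,0,-1, 0,0,0,0,0,0,-1]';  python3 -m jog '[0,0,-0.5,0,0,0,-1, 0,0,-1.5,0,0,0,-1, 0,0,-3,0,0,0,-1, 0,0,-3,0,0,0,-1, 0,0,0,0,0,0,-1, 0,0,0,0,0,0,-1]'; python3 - <<'E'
from h import *
np.set_printoptions(precision=4,suppress=True)
# tray numbers
mm,mp,pp,pm=np.array([[.3968,-.2909],[.3917,-.1404],[.6321,-.1297],[.6337,-.289]])
print((mm+mp+pp+pm)/4, pp-mp, pm-mm)
E
```

```text
time: 3.05
tool_pos: [0.4617, 0.1493, 0.1205]
orientation: [0.782, 0.624, 0.0, 0.0]
contact_force: [-2.2, -0.4, 5.8]
gripper_width: 0.0121
grasp_force: 62.6
time: 3.8
tool_pos: [0.4613, 0.1493, 0.2001]
orientation: [0.782, 0.624, -0.0, -0.0]
contact_force: [-0.2, -1.1, -1.1]
gripper_width: 0.0124
grasp_force: 61.9
[ 0.5136 -0.2125] [0.2404 0.0107] [0.2369 0.0019]
```

```bash
python3 -m jog '[-4.4,3,-1,0,0,0,-1, -4.4,3,-1,0,0,0,-1, -4.4,3,-1,0,0,0,-1, -4.4,3,-1,0,0,0,-1, -4.4,3,-1,0,0,0,-1, 0,0,0,0,0,0,-1]';  python3 -m jog '[0,0,0,0,0,1.2,-1, 0,0,0,0,0,1.2,-1, 0,0,0,0,0,1.2,-1, 0,0,0,0,0,1.2,-1, 0,0,0,0,0,1.2,-1, 0,0,0,0,0,1.2,-1, 0,0,0,0,0,1.2,-1, 0,0,0,0,0,0.8,-1, 0,0,0,0,0,0,-1, 0,0,0,0,0,0,-1]'; python3 - <<'E'
from h import *
grab("wrist","w3"); a=cv2.imread("pics/w3.png"); cv2.imwrite("pics/w3b.png",cv2.resize(a,(800,600)))
print(robot.sense()["joint_positions"])
E
```

```text
time: 4.55
tool_pos: [0.5596, -0.1013, 0.2495]
orientation: [0.783, 0.623, -0.0, -0.0]
contact_force: [-0.2, 0.3, -0.3]
gripper_width: 0.0122
grasp_force: 61.9
time: 5.8
tool_pos: [0.5589, -0.0979, 0.2498]
orientation: [0.999, 0.033, -0.0, -0.0]
contact_force: [-0.1, -0.1, -0.9]
gripper_width: 0.012
grasp_force: 61.9
[-2.55780097e-01  3.64577355e-01  1.58360384e+00  8.12657727e-05
  1.19414918e+00  1.24982516e+00]
```

View pics/w3b.png

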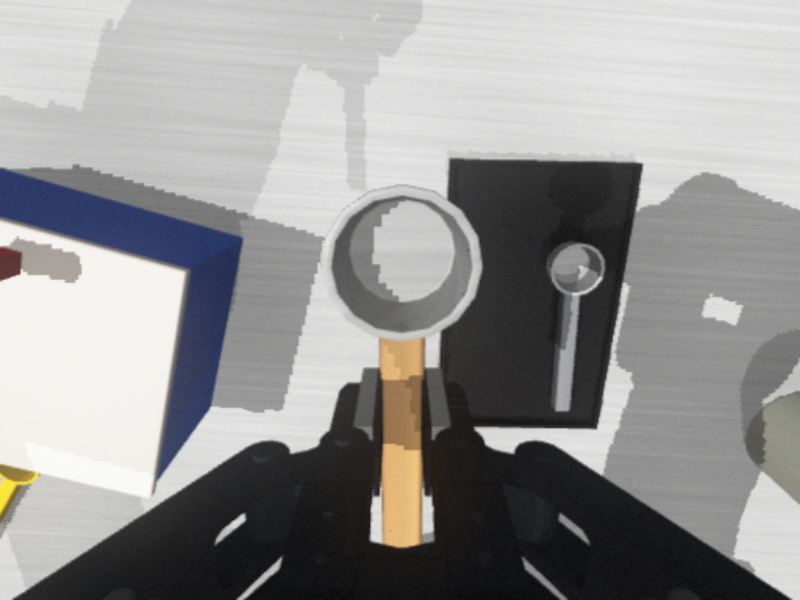

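The held scoop lies straight in the fingers (bowl (404,262), handle to (402,545)). The tray corners are (449,157), (642,163), (597,428) and (441,424), and the grey scoop runs from bowl (576,268) to tail (562,411).

```bash
python3 - <<'E'
from h import *
np.set_printoptions(precision=4,suppress=True)
k=1.5625; W="w3"
q=lambda u,v,z:onz(W,u/k-.18,v/k-.18,z)
pp,pm,mm,mp=[q(*c,.012) for c in((449,157),(642,163),(597,428),(441,424))]
print(pp,pm,mm,mp,"c",(pp+pm+mm+mp)/4)
ang=lambda d:np.degrees(np.arctan2(d[1],d[0]))
print([ang(x) for x in(pp-mp,pm-mm,mp-mm,pp-pm)],[np.linalg.norm(x) for x in(pp-mp,pm-mm,mp-mm,pp-pm)])
b,t=q(576,268,.026),q(562,411,.019); print("grey",b,t,ang(b-t),np.linalg.norm(b-t), b-.05*(b-t)/np.linalg.norm(b-t))
print("depth",pt(W,round(566/k),round(350/k)),"floor",pt(W,round(500/k),round(300/k)),"rim",pt(W,round(597/k)-1,round(424/k)))
print("held bowl rim",pt(W,round(404/k),round(333/k)),pt(W,round(404/k),round(190/k)),"handle",pt(W,257,230),pt(W,257,320),"bowl depth", load(W)["d"][168,258])
s=robot.sense();print(R.from_quat(s["orientation"]).as_matrix())
E
```

```text
[ 0.6314 -0.1314  0.012 ] [ 0.6368 -0.2815  0.012 ] [ 0.3984 -0.2934  0.012 ] [ 0.3931 -0.1473  0.012 ] c [ 0.5149 -0.2134  0.012 ]
[np.float64(3.8169392090268652), np.float64(2.8779622879602216), np.float64(92.07807113276453), np.float64(92.09206515168302)] [np.float64(0.23876797978471717), np.float64(0.23871796715907523), np.float64(0.14624936147383516), np.float64(0.15016204677203698)]
grey [ 0.5534 -0.2401  0.026 ] [ 0.4185 -0.2546  0.019 ] 6.141883673621934 0.13593452844740406 [ 0.5038 -0.2454  0.0234]
depth [ 0.4784 -0.2475  0.019 ] floor [ 0.5152 -0.1884  0.0039] rim [ 0.403  -0.2911  0.0122]
held bowl rim [ 0.5887 -0.0983  0.2688] [ 0.6281 -0.0956  0.2689] handle [ 0.577  -0.0982  0.2618] [ 0.5247 -0.1017  0.2622] bowl depth 0.14591768
[[ 0.9979  0.0651 -0.0007]
 [ 0.0651 -0.9979  0.0003]
 [-0.0007 -0.0003 -1.    ]]
```

```bash
python3 - <<'E'
from h import *
np.set_printoptions(precision=4,suppress=True)
print(onz("side0",347,246,0),onz("side0",346,190,.2), onz("scene0",293/1.5625,385/1.5625,0)); print(pt("side0",349,222),pt("side0",345,232))
print(onz("w3",256,0,0))
E
```

```text
[ 0.7822 -0.198   0.    ] [ 0.7655 -0.1448  0.2   ] [ 0.7943 -0.176  -0.    ]
[ 0.7633 -0.1981  0.1217] [ 0.7605 -0.1969  0.0758]
[ 0.7372 -0.0867  0.    ]
```

```bash
python3 -m jog '[-1.8,2.6,1,0,0,0,-1, -1.8,2.6,1,0,0,0,-1, -1.8,2.6,1,0,0,-0.1,-1, 0,0,5,0,0,0,-1, 0,0,5,0,0,0,-1, 0,0,4,0,0,0,-1, 0,0,3,0,0,0,-1, 0,0,2,0,0,0,-1, 0,0,0,0,0,0,-1, 0,0,0,0,0,0,-1]'
```

```text
time: 7.1
tool_pos: [0.5106, -0.1798, 0.0311]
orientation: [0.999, 0.039, 0.0, 0.0]
contact_force: [0.5, -0.1, 0.3]
gripper_width: 0.0119
grasp_force: 61.9
```

```bash
python3 -m jog '[0,0,1,0,0,0,-1, 0,0,0.6,0,0,0,-1, 0,0,0.4,0,0,0,-1, 0,0,0.2,0,0,0,-1, 0,0,0,0,0,0,-1, 0,0,0,0,0,0,-1]'
```

```text
time: 7.85
tool_pos: [0.5102, -0.1797, 0.0084]
orientation: [0.999, 0.038, 0.0, 0.0]
contact_force: [0.0, -0.5, -0.2]
gripper_width: 0.0121
grasp_force: 61.9
```

```bash
python3 -m jog '[0,0,0.1,0,0,0,-1, 0,0,0.1,0,0,0,-1, 0,0,0,0,0,0,-1, 0,0,0,0,0,0,-1]'
```

```text
time: 8.35
tool_pos: [0.5102, -0.1797, 0.0068]
orientation: [0.999, 0.038, 0.0, 0.0]
contact_force: [-1.7, 1.4, 6.6]
gripper_width: 0.0123
grasp_force: 62.9
```

Contact is about 6 N, so the scoop is on the tray floor. I'll open a little and back off straight up.

```bash
python3 -m jog '[0,0,0,0,0,0,-0.6, 0,0,0,0,0,0,-0.4, 0,0,0,0,0,0,-0.4, 0,0,0,0,0,0,-0.4, 0,0,-0.5,0,0,0,-0.4, 0,0,-1.5,0,0,0,-0.4, 0,0,-4,0,0,0,-0.4, 0,0,-5,0,0,0,0, 0,0,-5,0,0,0,0, 0,0,-5,0,0,0,0]'; python3 - <<'E'
from h import *
s=robot.sense();print(s["joint_positions"])
grab("wrist","w4"); cv2.imwrite("pics/w4b.png",load("w4")["p"][:,:,::-1])
E
```

```text
time: 9.6
tool_pos: [0.5098, -0.1796, 0.2192]
orientation: [0.999, 0.038, 0.001, 0.0]
contact_force: [0.4, 0.4, 0.5]
gripper_width: 0.0425
grasp_force: 0.0
[-4.24732142e-01  3.46187133e-01  1.69042777e+00 -1.46179106e-05
  1.10380831e+00  1.06931045e+00]
```

View pics/w4b.png

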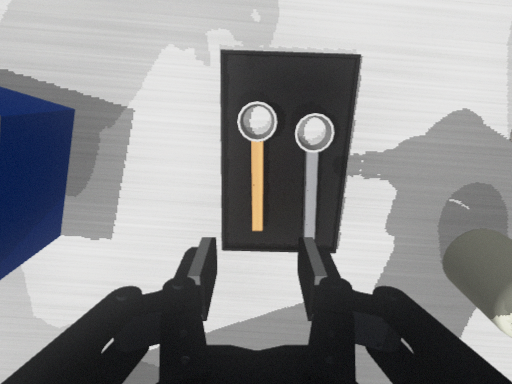

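The wooden scoop lies flat in the free half (bowl (258,121), tail (257,230)), parallel to the grey one (bowl (314,132)), which has not moved. Next I'll go to the knob, with the fingers closing along the bin's y.

```bash
python3 -m jog '[0,0,0,0,0,1.1,1, 0,0,0,0,0,1.06,1, -0.4,-5.3,0,0,0,0,1, -0.4,-5.3,0,0,0,0,1, -0.4,-5.3,0,0,0,0,1, -0.4,-5.3,0,0,0,0,1, -0.4,-5.3,0,0,0,0,1, -0.5,-5.4,0,0,0,0,1, 0,0,0,0,0,0,1, 0,0,0,0,0,0,1]'; python3 - <<'E'
from h import *
np.set_printoptions(precision=4,suppress=True)
s=robot.sense();print(s["joint_positions"],R.from_quat(s["orientation"]).as_matrix())
grab("wrist","w5"); cv2.imwrite("pics/w5b.png",cv2.resize(load("w5")["p"][:,:,::-1],(800,600)))
f=load("w5"); h=cv2.cvtColor(f["p"],cv2.COLOR_RGB2HSV); m=((h[...,0]<8)|(h[...,0]>172))&(h[...,1]>150)&(h[...,2]>50)
v,u=np.nonzero(m); P=np.array([pt("w5",a,b,0) for a,b in zip(u,v) if f["d"][b,a]>0])
b=P[(P[:,2]>.14)&(P[:,2]<.17)]; y=np.radians(-12.9); X=b[:,:2]@[[np.cos(y),-np.sin(y)],[np.sin(y),np.cos(y)]]
print(len(b),X.min(0),X.max(0),b[:,2].max(),s["tool_pos"][:2]@[[np.cos(y),-np.sin(y)],[np.sin(y),np.cos(y)]])
E
```

```text
time: 10.9
tool_pos: [0.5567, 0.1366, 0.2167]
orientation: [0.994, -0.112, 0.0, 0.0]
contact_force: [0.0, 0.1, -0.0]
gripper_width: 0.0855
grasp_force: 0.0
[ 0.1595  0.4076  1.6063 -0.0002  1.1275  1.9548] [[ 0.9749 -0.2225  0.0002]
 [-0.2225 -0.9749 -0.0002]
 [ 0.0003  0.0001 -1.    ]]
863 [0.5057 0.2407] [0.5232 0.2736] 0.16690717282901293 [0.5121 0.2574]
```

View pics/w5b.png

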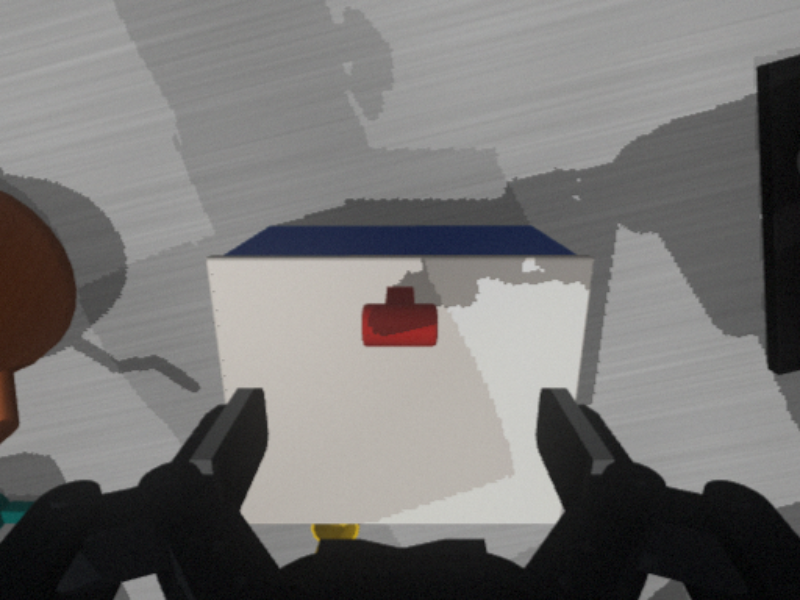

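The knob (centre (400,325)) is centred between the fingers and square to them. Measured centre is within 1 mm of the TCP line, with its top at 0.167 as expected. I'll descend 8 cm and close.

```bash
python3 -m jog '[0.1,0,3,0,0,0,1, 0,0,3,0,0,0,1, 0,0,1.5,0,0,0,1, 0,0,0.5,0,0,0,0.6, 0,0,0,0,0,0,0, 0,0,0,0,0,0,-1, 0,0,0,0,0,0,-1, 0,0,0,0,0,0,-1, 0,0,0,0,0,0,-1, 0,0,0,0,0,0,-1]'; python3 - <<'E'
import numpy as np
for d in range(0,60,5):
    t=np.radians(d); print(d,round(150*np.cos(t)-46*np.sin(t)-150,1),round(150*np.sin(t)+46*np.cos(t)-46,1))
E
```

```text
time: 12.2
tool_pos: [0.5586, 0.1371, 0.1372]
orientation: [0.994, -0.112, 0.001, -0.001]
contact_force: [2.6, 4.8, 3.1]
gripper_width: 0.033
grasp_force: 60.5
0 0.0 0.0
5 -4.6 12.9
10 -10.3 25.3
15 -17.0 37.3
20 -24.8 48.5
25 -33.5 59.1
30 -43.1 68.8
35 -53.5 77.7
40 -64.7 85.7
45 -76.5 92.6
50 -88.8 98.5
55 -101.6 103.3
```

```bash
python3 -m jog '[-0.46,0,-1.29,0,0,0,-1, -0.57,0,-1.24,0,0,0,-1, -0.67,0,-1.2,0,0,0,-1, -0.78,0,-1.12,0,0,0,-1, -0.87,0,-1.06,0,0,0,-1, 0,0,0,0,0,0,-1, 0,0,0,0,0,0,-1]'
```

```text
time: 13.08
tool_pos: [0.5251, 0.1447, 0.1953]
orientation: [0.994, -0.112, 0.0, -0.001]
contact_force: [2.2, 6.8, -4.6]
gripper_width: 0.0327
grasp_force: 62.2
```

```bash
python3 -m jog '[-0.96,0,-0.97,0,0,0,-1, -1.04,0,-0.89,0,0,0,-1, -1.12,0,-0.8,0,0,0,-1, -1.18,0,-0.69,0,0,0,-1, -1.23,0,-0.59,0,0,0,-1, 0,0,0,0,0,0,-1, 0,0,0,0,0,0,-1]'; python3 - <<'E'
from h import *
np.set_printoptions(precision=4,suppress=True)
grab("wrist","w6");grab("side","d6");grab("scene","s6")
b=load("d6")["p"][90:240,140:340,::-1];c=load("s6")["p"][120:270,200:400,::-1]
cv2.imwrite("pics/f6.png",np.vstack([np.hstack([cv2.resize(b,(400,300)),cv2.resize(c,(400,300))]),np.hstack([cv2.resize(load("w6")["p"][:,:,::-1],(400,300)),np.zeros((300,400,3),np.uint8)])]))
y=np.radians(-12.8);M=np.array([[np.cos(y),np.sin(y)],[-np.sin(y),np.cos(y)]]);h=np.array([.4103,.1698])
for t in("d6","s6","w6"):
    f=load(t); v,u=np.nonzero(f["d"]>0); K=np.linalg.inv(f["K"]); P=(f["A"]@(K@np.c_[u,v,u*0+1].T*f["d"][v,u])).T+f["e"]
    q=(P[:,:2]-h)@M.T; col=f["p"][v,u].astype(int)
    k=(q[:,0]>.01)&(q[:,0]<.125)&(abs(q[:,1])<.1)&(P[:,2]>.12)&(P[:,2]<.26)&(col.min(1)>110)&(np.ptp(col,axis=1)<30)
    if k.sum()>30:
        a=np.polyfit(q[k,0],P[k,2],1); print(t,k.sum(),"lid deg",np.degrees(np.arctan(a[0])),"std",np.std(P[k,2]-np.polyval(a,q[k,0])))
E
```

```text
time: 13.95
tool_pos: [0.4714, 0.1569, 0.2348]
orientation: [0.994, -0.112, 0.001, -0.001]
contact_force: [3.0, 5.2, -4.6]
gripper_width: 0.0329
grasp_force: 61.6
d6 737 lid deg 47.37733436569818 std 0.001521811566650755
s6 98 lid deg 36.38759877847647 std 0.004819972726024217
w6 29574 lid deg 46.576756887983905 std 0.003195634616470794
```

View pics/f6.png

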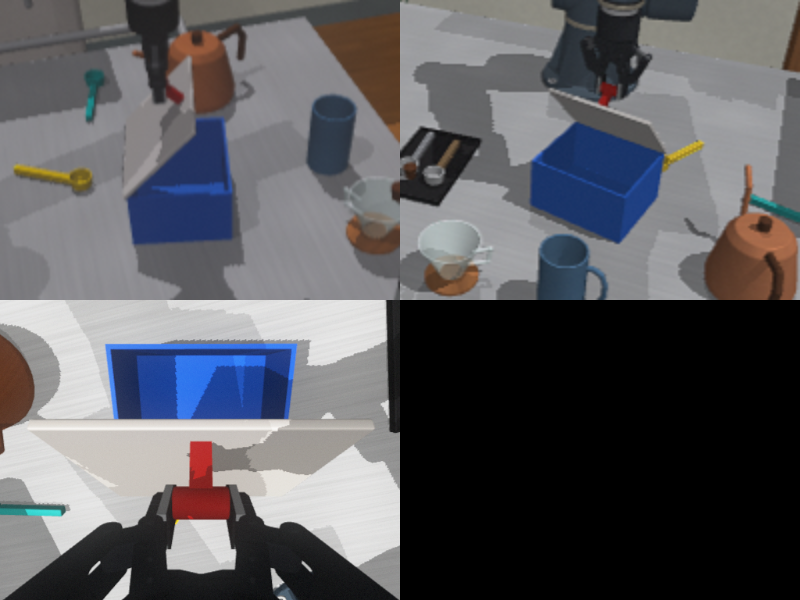

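The lid stands open with the knob still between the pads (wrist crop (200,502)), and the rest of the scene is untouched. I'll get a cleaner angle fit, without the free-edge face.

```bash
python3 - <<'E'
from h import *
y=np.radians(-12.8);M=np.array([[np.cos(y),np.sin(y)],[-np.sin(y),np.cos(y)]]);h=np.array([.4103,.1698])
for t in("d6","w6"):
    f=load(t); v,u=np.nonzero(f["d"]>0); K=np.linalg.inv(f["K"]); P=(f["A"]@(K@np.c_[u,v,u*0+1].T*f["d"][v,u])).T+f["e"]
    q=(P[:,:2]-h)@M.T; col=f["p"][v,u].astype(int)
    k=(q[:,0]>.005)&(q[:,0]<.098)&(abs(q[:,1])<.1)&(abs(q[:,1])>.03)&(P[:,2]>.12)&(P[:,2]<.245)&(np.ptp(col,axis=1)<40)
    X=np.c_[q[k,0],P[k,2]].astype(np.float32)
    vx,vz,x0,z0=cv2.fitLine(X,cv2.DIST_HUBER,0,.001,.001).ravel(); print(t,k.sum(),np.degrees(np.arctan2(vz,vx))%180,"z at hinge",z0-x0*vz/vx)
    e=np.percentile(P[k,2],99.5); print(" top z",e)
E
```

```text
d6 620 47.58254 z at hinge 0.12123004
 top z 0.2291628581543939
w6 12820 47.73278 z at hinge 0.1202133
 top z 0.22782472692318897
```

Vision gives 47.7° and arm kinematics about 50°, so I'll nudge up by about 1°, settle and hand in.

```bash
python3 -m jog '[-0.3,0,-0.1,0,0,0,-1, 0,0,0,0,0,0,-1, 0,0,0,0,0,0,-1, 0,0,0,0,0,0,-1]' && python3 -c "
from bench import robot
print(robot.finish_job())"
```

```text
time: 14.6
tool_pos: [0.469, 0.1575, 0.2359]
orientation: [0.994, -0.112, 0.001, -0.001]
contact_force: [4.8, 5.9, -5.8]
gripper_width: 0.033
grasp_force: 61.7
the job is handed in; nothing more can be done
None
```

The job is handed in at 14.6 s: the wooden scoop lies flat in the free half of the tray, parallel to the grey one, and the lid is held by its red knob at about 49–51° (estimated from a 47.7° camera fit and the arm's own position, plus a final 1° nudge).

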